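Load the sample carrier in run order and lift it level by its folding handle

ROBOT

A 6-joint arm with a two-finger parallel gripper is mounted at the origin on a cart in front of the work surface, level with it; the furniture and walls round the work are solid. World frame = base frame: x ahead of the robot, y to its left, z up, the work surface at z = 0. Lengths are in m, angles in rad, forces in N, time in s.
With the tool pointing down it reaches from about 0.325 to 0.9 m from the base axis. Payload 3.5 kg.
Tool frame: the origin (TCP) lies midway between the tips of the shut fingers; the grasp point (between the pads) lies behind it (arm.pinch_z is the z of the grasp point in the tool frame, in m); z points along the fingers, y is the line along which they close (so a half turn about z gives the same grasp; the last joint's range is limited). The gripper opens to 85 mm and grips with 20 to 120 N. Pads are 22 mm wide; open, the fingers measure 114 mm over their backs; the gripper's body (76 mm by 85 mm) begins 54 mm behind the grasp point. The pads swing forward as they close: fully open they stand 13 mm farther back than shut.
Start: joints at [1.242, 0.276, -0.026, 1.268, 0, 1.467], TCP at [0.14, 0.609, 0.231] pointing down, gripper open.
Joint ranges: [-3.12, 3.12], [-0.85, 1.88], [-1.08, 1.24], [-1.95, 2.15], [-1.57, 1.53], [-3.14, 3.14]. Speed limits (rad/s): [2.57, 2.57, 3.14, 3.14, 3.14, 3.14].

INTERFACE

Orientations are given as [roll, pitch, yaw] about the fixed x, y, z axes, in that order (R = Rz(yaw) Ry(pitch) Rx(roll)).
In Python, from rig import arm gives the robot as it stands.
- The arm moves only by the tool servo_tool, never from a script. Its argument "deltas" is a list that holds one entry, the list of rows, each a list of 5 numbers: the opening, from 0 (shut) to 1 (fully open), then the shift along the tool's x, y, z in mm, then the turn about the tool's z in degrees. A call has 1 to 10 rows; each row is the pose to reach, as a shift and turn from the pose commanded when the call began, along the tool's axes at that moment; what a row does not reach only later rows make up. A row lasts 1/8 s, in which the tool goes at most 62.5 mm and 10.7 degrees, less where a joint would pass 70% of its speed; a pose out of reach is approached as far as the arm can. A call with a gripper value outside its range is refused whole. The fingers move at their own pace and stop on an object; "newtons" is the grip in N (left out, the last holds). Time passes only in rows, so rows that repeat a pose let the fingers close. It gives the time, the measured TCP pose, the force, the opening and the grip force at its end, in the units of the state.
- arm.observe(): the state, without advancing time (a new reading comes with each control period).
- arm.capture(name): name is "side" or "top" or "wrist"; returns the picture (420x560x3 uint8, blue, green, red); there is no depth.
- arm.camera_params(name): a dict with "mtx" (3x3 intrinsics, pixels), "extrinsics" (4x4, takes a point from camera to world coordinates). Camera axes: x right, y down, z forward; pixel columns grow to the right and rows downward; lengths in m; the calibration is good to about 2 mm. A picture is of the moment at which its call begins: read the wrist's pose just before it. camera_params takes no time and is no camera call; for the wrist camera it gives the pose at the moment of the call.
- arm.hand_in(): hands the job in; it is judged then, once.
Trained networks look in the newest picture that a camera, given by its name, has taken for a name from the list of things; names that differ only in an ending like _2 or _b are one class to them, and where a whole thing is asked for, a point or a joint stands for the part that bears it (a point fixed in the world has none). Each returns a list of dicts, best first, with "p" (0 to 1); they miss things now and then, are a little off and sometimes report something else, mostly with a low value. They report only what shows in the picture. A call takes as long as a camera call. They do not tell look-alikes from the thing itself.
- arm.masks_of(camera, label): "region" (420x560 bool, what is visible of it) and "point" ([column, row] in pixels, amid what is visible of it).
- arm.place_of(camera, label): "point" ([column, row] in pixels: a listed point, or the origin of a listed thing).
The state is a dict: "time_s": time; "joint_positions": joint angles; "joint_velocities": joint speeds; "joint_efforts": joint torques, N m; "ee_pos": TCP position; "orientation": TCP orientation; "wrist_force": force on the tool from outside, world axes, zero at the start; "torque": the same for the moment, N m; "finger_gap": finger opening in m; "gripper_force": force on a finger pad.
Only numpy, scipy, OpenCV 4.12 (cv2) and the standard library are available. Lean on these libraries where they do the work, as an engineer would, in place of code of your own. Each camera call takes 0.05 s, during which the arm holds its last target. There are 200 camera calls.

TASK

Load the little three-pocket sample carrier in run order for its walk to the instrument: the blank already stands in the left pocket (one dot), so first stand the capped amber bottle in the middle pocket (two dots) and let it go, then stand the small clear white-capped vial in the narrower right pocket (three dots) and let it go, with the carrier staying on the worktop and each piece upright and fully down. Then swing the carrier's folded handle upright, pick the carrier up by it to about 10 cm above the worktop, and finish while still holding it there in the gripper, level and still, with all three in their pockets. Do not tip the glassware over on the way, and leave the uncapped amber bottle and the other things on the bench where they are.

Things in the scene. Friction and masses are not known exactly. Their poses are not given: they have to be found in the camera images.
- carrier: Loose sample carrier: aluminium base and end plates, white pocket plate; 56 mm (x) by 162 mm (y), 180 mm over the handle's arms, about 0.44 kg empty. Origin: centre of the underside; x away from the robot across the row of three pockets (within 20 degrees of world x at the start), y along the row to the left, z up. End plates at y = +-79 mm rise as rounded ears to 72 mm above the underside.
- pocket_1 (a point): Centre of the floor of pocket 1: left, y = +52 mm in the carrier, 6 mm above its underside, one black dot on the white plate's front edge; holds the blank from the start. Axes as the carrier's.
- pocket_2 (a point): Centre of the floor of pocket 2 (middle, y = 0, two dots); axes as the carrier's. A thing stands on this floor, 6 mm above the carrier's underside, and passes through a round 38 mm bore, chamfered 1.5 mm, in the white plate, which spans 15 to 21 mm above this point.
- pocket_3 (a point): Centre of the floor of pocket 3 (right, y = -52 mm, three dots), 6 mm above the carrier's underside; bore 32 mm, chamfered 1.5 mm, in the white plate, which spans 15 to 21 mm above this point. Axes as the carrier's.
- handle (a joint): Swing angle of the carrier's handle, a steel bail on two pivots in the ears: 0 = folded down level towards the robot, resting on stop pins; 1.571 = upright over the row of pockets; about 3 = folded to the far side. It swings freely with a little friction and falls back if let go.
- handle_hinge (a point): Middle of the handle's pivot axis, which runs along the carrier's y, 58 mm above the carrier's underside, above the middle pocket; axes as the carrier's.
- handle_grip (a point): Centre of the handle's round black grip sleeve, 12 mm thick, 96 mm long along the carrier's y, turning freely on its wire, 80 mm from the pivots. Folded: 80 mm in front of the pivots, 58 mm above the worktop, nothing beneath, 46 mm free to the carrier's front. Upright: 138 mm above the carrier's underside, 44 mm clear of the caps. Held at mid-length, the loaded carrier (0.58 kg) hangs level.
- blank_bottle_center (a point): Blank: capped amber glass bottle without a label, 33 mm in diameter, 82 mm tall, black cap, standing in pocket 1 from the start. Point: half-way up on its axis, 41 mm above its underside; z up along the bottle.
- standard_bottle_center (a point): The capped amber bottle to load into pocket 2, standing alone on the worktop: the same kind as the blank, 33 mm in diameter up to 56 mm, black cap 22 mm in diameter from 57 to 82 mm, about 55 g. Point: half-way up on its axis, 41 mm above its underside; z up.
- sample_vial_center (a point): The vial to load into pocket 3: short clear glass vial with a broad white cap, 27 mm in diameter up to 36 mm, cap 22 mm in diameter from 36 to 54 mm (its top), about 30 g. Point: half-way up on its axis, 27 mm above its underside; z up.
- open_bottle_center (a point): Bystander, not to be moved: amber bottle without a cap (bare threaded neck), 33 mm in diameter, 78 mm tall; the point is half-way up, 39 mm above its underside.
- loose_cap: Bystander: loose small bottle cap, 22 mm in diameter, 22 mm high, on the worktop. Origin: centre of the underside.
- cream_jar_a: Bystander: lidded jar 64 mm in diameter, 71 mm tall, left of the carrier. Origin: centre of the underside.
- cream_jar_b: Bystander: the second such jar. Origin: centre of the underside.
- rack: Bystander: black rack full of tiny vials, 64 x 128 x 42 mm, behind. Origin: centre of the underside.
There are look-alikes about, which are no part of the job. Leave any purple look-alike of the part that bears standard_bottle_center alone.

How it is judged:
By the outcome, as a careful person would: the job done as asked, in the order asked, and still so for the second after the job is handed in, while the arm keeps its last pose, push and grip.
It also fails if it takes over 72 s, if anything falls off the work surface, if the arm or the gripper's body presses on something with over 40 N, if the wrist force passes 120 N, or if a joint passes its speed limit or range.

## Working session

There is one attempt and no reset: what is moved stays moved. The work goes in short steps, Python scripts to look and compute and a tool call to move; the robot and the scene stay as the last step left them, time stands still between calls to the robot, and variables do not carry over. Pictures are saved under pics/ and viewed, at most 14 in all, crops included, and the job is handed in when it is done.

Besides the shell and the picture viewer there is one more tool, called after ">>>" as a command line: name --argument value ..., lists and objects as JSON in quotes. servo_tool: Moves the arm, as the interface text tells. Its arguments: {"type":"object","properties":{"deltas":{"type":"array"},"newtons":{"type":"number"}},"required":["deltas"]}

```bash
mkdir -p pics; ls; python3 - <<'E'
from rig import arm
import cv2,numpy as np
s=arm.observe();print(s['time_s'],s['ee_pos'],s['orientation'],s['finger_gap'],arm.pinch_z)
a=arm.capture('side');b=arm.capture('top')
cv2.imwrite('pics/a.png',a);cv2.imwrite('pics/b.png',b)
for l in ['carrier','handle_grip','pocket_1','pocket_2','pocket_3','standard_bottle_center','sample_vial_center','open_bottle_center','blank_bottle_center','loose_cap','cream_jar_a','rack']:
  for c in ['side','top']:
    print(l,c,[(np.round(d['point']).tolist(),round(d['p'],2)) for d in arm.place_of(c,l)][:4])
for c in ['side','top','wrist']:
  p=arm.camera_params(c);print(c,np.round(p['mtx'],0).tolist(),np.round(p['extrinsics'],3).tolist())
E
```

```text
pics
0.0 [0.13967237 0.60837579 0.23015178] [-3.13936252e+00 -2.51921142e-04  2.91578413e+00] 0.08513387556804466 -0.0187
carrier side [([276.0, 219.0], 0.73)]
carrier top [([239.0, 214.0], 0.86)]
handle_grip side [([243.0, 198.0], 0.85), ([274.0, 216.0], 0.17)]
handle_grip top [([234.0, 240.0], 0.77), ([238.0, 214.0], 0.25)]
pocket_1 side [([273.0, 202.0], 0.95), ([281.0, 230.0], 0.94), ([276.0, 216.0], 0.76), ([219.0, 298.0], 0.32)]
pocket_1 top [([239.0, 214.0], 0.98), ([259.0, 212.0], 0.73), ([219.0, 211.0], 0.58), ([342.0, 156.0], 0.53)]
pocket_2 side [([273.0, 202.0], 0.95), ([281.0, 230.0], 0.94), ([276.0, 216.0], 0.76), ([219.0, 298.0], 0.32)]
pocket_2 top [([239.0, 214.0], 0.98), ([259.0, 212.0], 0.73), ([219.0, 211.0], 0.58), ([342.0, 156.0], 0.53)]
pocket_3 side [([273.0, 202.0], 0.95), ([281.0, 230.0], 0.94), ([276.0, 216.0], 0.76), ([219.0, 298.0], 0.32)]
pocket_3 top [([239.0, 214.0], 0.98), ([259.0, 212.0], 0.73), ([219.0, 211.0], 0.58), ([342.0, 156.0], 0.53)]
standard_bottle_center side [([251.0, 296.0], 0.87), ([287.0, 311.0], 0.63)]
standard_bottle_center top [([36
[... 554 characters left out ...]
[264.0, 373.0], 0.33)]
cream_jar_a top [([156.0, 223.0], 0.96), ([180.0, 183.0], 0.57)]
rack side [([378.0, 281.0], 0.69)]
rack top [([344.0, 156.0], 0.9)]
side [[392.0, 0.0, 277.0], [0.0, 392.0, 216.0], [0.0, 0.0, 1.0]] [[0.973, -0.146, 0.176, 0.397], [-0.229, -0.594, 0.772, -0.667], [-0.008, -0.791, -0.611, 0.62], [0.0, 0.0, 0.0, 1.0]]
top [[393.0, 0.0, 279.0], [0.0, 393.0, 210.0], [0.0, 0.0, 1.0]] [[0.004, -0.997, 0.078, 0.503], [-1.0, -0.004, 0.008, -0.001], [-0.007, -0.078, -0.997, 1.046], [0.0, 0.0, 0.0, 1.0]]
wrist [[295.0, 0.0, 274.0], [0.0, 295.0, 207.0], [0.0, 0.0, 1.0]] [[0.224, 0.941, 0.253, 0.075], [0.975, -0.216, -0.058, 0.623], [0.0, 0.26, -0.966, 0.374], [0.0, 0.0, 0.0, 1.0]]
```

```bash
python3 - <<'E'
import cv2,numpy as np
a=cv2.imread('pics/a.png');b=cv2.imread('pics/b.png')
x=cv2.resize(a[140:420,150:450],None,fx=2.0,fy=2.0)
cv2.imwrite('pics/a2.png',x)
cv2.imwrite('pics/b2.png',cv2.resize(b[120:320,130:450],None,fx=2.5,fy=2.5))
E
```

```text
(no output)
```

View pics/a2.png

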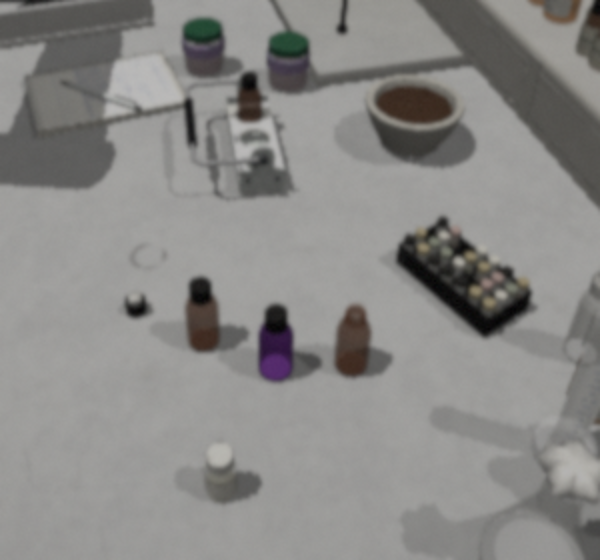

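View pics/b2.png

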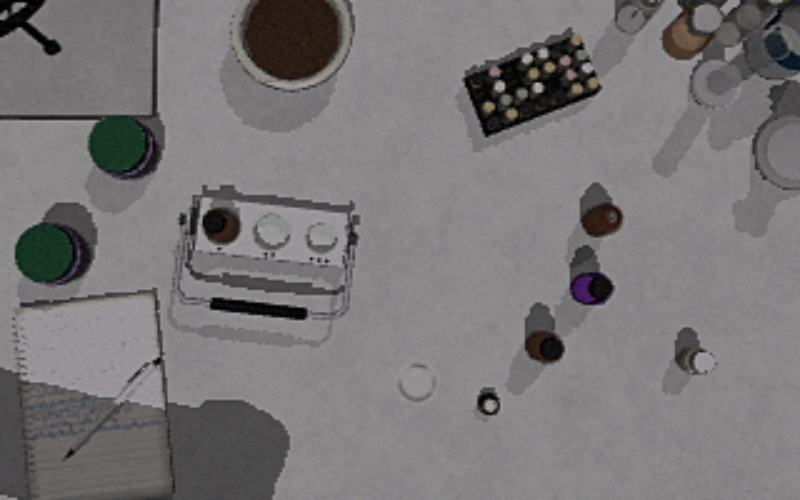

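The side view shows the capped amber standard at full-image pixel (251,297), the purple look-alike at (288,311), the open bottle at (325,312) and the vial at (259,374). The carrier is near (276,216) with its handle folded toward the robot. The top view agrees: standard at about (345,258), vial at (409,264), and carrier pockets at (219,211), (239,214) and (259,214).

```bash
cat > h.py <<'E'
from rig import arm
import cv2,numpy as np
def P(c):
    p=arm.camera_params(c);return np.array(p['mtx'])@np.linalg.inv(p['extrinsics'])[:3]
def ray(c,uv,z):
    p=arm.camera_params(c);E=np.array(p['extrinsics'])
    d=E[:3,:3]@np.linalg.inv(p['mtx'])@[uv[0],uv[1],1];o=E[:3,3]
    return o+d*(z-o[2])/d[2]
def tri(a,b,c1='side',c2='top'):
    X=cv2.triangulatePoints(P(c1),P(c2),np.float64(a).reshape(2,1),np.float64(b).reshape(2,1));return (X[:3]/X[3]).ravel()
def to(xyz,yawdeg):
    "delta in tool axes (mm) to put the TCP at xyz, and turn"
    s=arm.observe();y=s['orientation'][2];d=(np.array(xyz)-s['ee_pos'])*1000
    c,n=np.cos(y),np.sin(y);t=(np.degrees(y)-yawdeg+180)%360-180
    return np.round([d[0]*c+d[1]*n,d[0]*n-d[1]*c,-d[2],t],1)
E
python3 - <<'E'
from h import *
r=lambda v:np.round(v,3)
pl=lambda c,l,uv:min(arm.place_of(c,l),key=lambda d:np.hypot(*(np.array(d['point'])-uv)))['point']
for l,s,t,z in [('standard_bottle_center',(251,296),(345,258),.041),('sample_vial_center',(259,374),(409,264),.027),('blank_bottle_center',(277,190),(218,210),.047),('handle_grip',(243,198),(234,240),.058),('carrier',(276,219),(239,214),0),('pocket_2',(276,216),(239,214),.006),('pocket_2',(273,202),(219,211),.006),('pocket_2',(281,230),(259,212),.006)]:
  a,b=pl('side',l,s),pl('top',l,t)
  print(l,r(a),r(b),'tri',r(tri(a,b)),'side',r(ray('side',a,z)),'top',r(ray('top',b,z)))
for uv in [(219,211),(239,213),(259,214.5)]: print(r(ray('top',uv,.027)))
E
```

```text
standard_bottle_center [250.9 296.4] [345.4 258.2] tri [ 0.459 -0.163  0.034] side [ 0.459 -0.169  0.041] top [ 0.458 -0.162  0.041]
sample_vial_center [259.4 374.5] [408.7 264.1] tri [ 0.444 -0.325  0.032] side [ 0.445 -0.322  0.027] top [ 0.443 -0.326  0.027]
blank_bottle_center [276.7 189.7] [218.1 209.7] tri [0.583 0.161 0.051] side [0.589 0.166 0.047] top [0.58  0.163 0.047]
handle_grip [243.4 198. ] [233.5 240.2] tri [0.498 0.12  0.067] side [0.496 0.134 0.058] top [0.502 0.121 0.058]
carrier [275.6 218.9] [239.2 213.6] tri [ 0.574  0.115 -0.008] side [0.571 0.105 0.   ] top [0.573 0.114 0.   ]
pocket_2 [275.7 215.5] [238.9 214.3] tri [0.572 0.114 0.004] side [0.573 0.111 0.006] top [0.571 0.114 0.006]
pocket_2 [273.4 202.2] [219.4 210.9] tri [0.579 0.165 0.009] side [0.58  0.17  0.006] top [0.58  0.166 0.006]
pocket_2 [280.9 230. ] [258.8 212.3] tri [ 0.576  0.062 -0.003] side [0.572 0.051 0.006] top [0.576 0.061 0.006]
[0.578 0.163 0.027]
[0.573 0.111 0.027]
[0.569 0.059 0.027]
```

```bash
python3 -c "
from h import *
print(to([.459,-.165,.2],84))"
```

```text
[-484.3 -683.    31.3   83.1]
```

>>> servo_tool --deltas '[[[1,-35,-49,2,10],[1,-70,-98,4,20],[1,-105,-147,6,30],[1,-140,-196,9,40],[1,-175,-245,11,50],[1,-210,-294,13,60],[1,-245,-343,15,70],[1,-280,-392,18,80],[1,-315,-441,20,83],[1,-350,-490,22,83]]]'

```text
time_s: 3.35
ee_pos: [0.372, 0.0513, 0.2098]
orientation: [3.14, -0.0, 1.467]
wrist_force: [1.7, 0.7, 0.1]
finger_gap: 0.0857
gripper_force: 0.0
```

```bash
python3 -c "
from h import *
print(to([.459,-.165,.2],84))"
```

```text
[-206.1  109.     9.8    0. ]
```

>>> servo_tool --deltas '[[[0.7,-52,27,2,0],[0.7,-104,55,5,0],[0.7,-156,82,8,0],[0.7,-206,109,10,0],[0.7,-206,109,10,0]]]'

```text
time_s: 3.98
ee_pos: [0.4601, -0.1665, 0.1994]
orientation: [3.14, 0.001, 1.462]
wrist_force: [-1.1, 0.4, 0.4]
finger_gap: 0.0599
gripper_force: 0.0
```

```bash
cat > look.py <<'E'
from h import *
import sys
s=arm.observe();print(s['time_s'],np.round(s['ee_pos'],4),round(np.degrees(s['orientation'][2]),1),s['finger_gap'])
c=P('wrist');cv2.imwrite('pics/%s.png'%sys.argv[1],arm.capture('wrist'))
for a in sys.argv[2:]:
  l,z=a.split(':')
  for d in arm.place_of('wrist',l)[:4]:
    print(l,np.round(d['point']),round(d['p'],2),np.round(ray('wrist',d['point'],float(z)),4))
E
python3 look.py w1 standard_bottle_center:.041
```

```text
3.975 [ 0.4601 -0.1665  0.1994] 83.8 0.05987445796359552
standard_bottle_center [334. 237.] 0.81 [ 0.5168 -0.2192  0.041 ]
standard_bottle_center [271. 199.] 0.77 [ 0.4533 -0.1696  0.041 ]
```

View pics/w1.png

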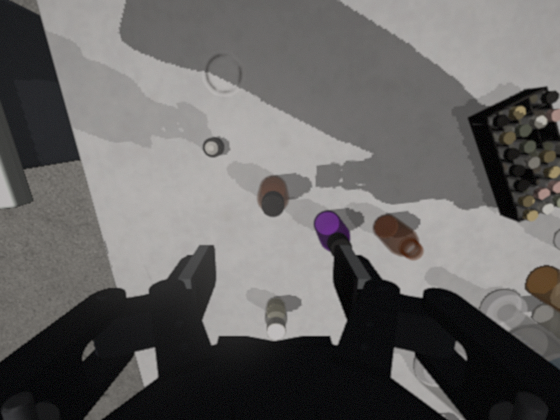

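The wrist view shows the amber standard with its black cap at (273,203). The purple bottle at (333,230) is clear of it, and the vial is at (277,318).

```bash
python3 -c "
from h import *
print(ray('wrist',(273,204),.08),ray('wrist',(277,331),.054), to([.456,-.168,.052],84))
a=P('wrist')@[*arm.observe()['ee_pos'],1];print(a[:2]/a[2])
for l in ['standard_bottle_center','sample_vial_center']:
  for d in arm.masks_of('wrist',l)[:3]:
    v,u=np.nonzero(d['region']);print(l,d['p'],u.min(),u.max(),v.min(),v.max())"
```

```text
[ 0.45630922 -0.16558068  0.08      ] [ 0.44420908 -0.32124815  0.054     ] [ -5.1  -1.6 147.1  -0. ]
[274.81659363 255.4198246 ]
standard_bottle_center 0.59 258 289 176 217
standard_bottle_center 0.58 314 350 211 251
sample_vial_center 0.7 266 287 297 339
sample_vial_center 0.37 469 559 87 222
```

>>> servo_tool --deltas '[[[0.7,-4,-1,40,0],[0.7,-4,-1,90,0],[0.7,-4,-1,125,0],[0.7,-4,-1,140,0],[0.7,-4,-1,140,0],[0,-4,-1,140,0],[0,-4,-1,140,0],[0,-4,-1,140,0],[0,-4,-1,140,0],[0,-4,-1,140,0]]]' --newtons 30

```text
time_s: 5.42
ee_pos: [0.4586, -0.1676, 0.0609]
orientation: [3.138, 0.001, 1.467]
wrist_force: [0.3, 1.0, 6.8]
finger_gap: 0.0214
gripper_force: 29.6
```

```bash
python3 -c "
from h import *
print(to([.573,.112,.19],84))"
```

```text
[ 2.900e+02  8.490e+01 -1.291e+02  1.000e-01]
```

>>> servo_tool --deltas '[[[0,0,0,-20,0],[0,0,0,-60,0],[0,0,0,-110,0],[0,40,15,-130,0],[0,85,30,-130,0],[0,130,42,-130,0],[0,175,53,-130,0],[0,220,64,-130,0],[0,250,72,-130,0],[0,250,72,-130,0]]]'

```text
time_s: 6.68
ee_pos: [0.5549, 0.0761, 0.1892]
orientation: [-3.142, -0.0, 1.47]
wrist_force: [-0.1, 0.6, -0.7]
finger_gap: 0.0215
gripper_force: 29.7
```

```bash
python3 -c "
from h import *
print(to([.573,.112,.19],84))"; python3 look.py w2 pocket_2:.006 carrier:0 handle_grip:.058 handle_hinge:.058 blank_bottle_center:.047 standard_bottle_center:.17
```

```text
[37.6 14.4 -0.8  0.2]
6.675 [0.5549 0.0761 0.1892] 84.2 0.02149409505688102
pocket_2 [295. 102.] 0.85 [0.5845 0.1621 0.006 ]
pocket_2 [288. 154.] 0.76 [0.5727 0.109  0.006 ]
pocket_2 [291. 202.] 0.6 [0.5704 0.0551 0.006 ]
carrier [292. 154.] 0.9 [0.5775 0.1077 0.    ]
handle_grip [206. 158.] 0.58 [0.4956 0.1181 0.058 ]
handle_hinge [296. 159.] 0.71 [0.5772 0.1077 0.058 ]
standard_bottle_center [271. 245.] 0.82 [0.5519 0.0715 0.17  ]
```

View pics/w2.png

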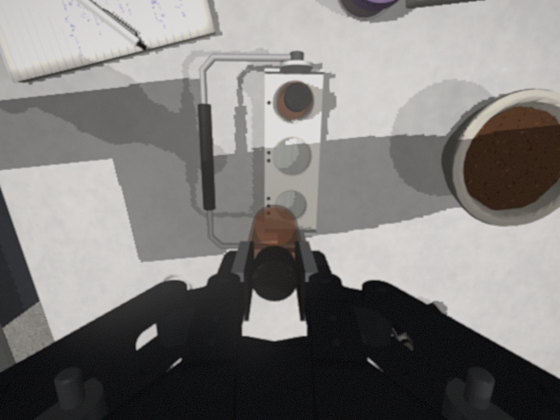

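The wrist view shows the empty bores at about (292,155) for pocket 2 and (290,204) for pocket 3, with the blank at (295,100) and the grip sleeve from (204,105) to (210,208). The amber bottle hangs straight in the fingers at (274,240).

```bash
python3 - <<'E'
from h import *
im=cv2.imread('pics/w2.png')
for uv in [(292,155),(290,204),(204,105),(210,208),(207,157)]: print(uv,ray('wrist',uv,.027 if uv[0]>250 else .058))
x=im[60:260,190:345]
cv2.imwrite('pics/w2c.png',cv2.convertScaleAbs(cv2.resize(x,None,fx=3,fy=3,interpolation=cv2.INTER_CUBIC),alpha=1.2))
E
```

```text
(292, 155) [0.57601682 0.10915622 0.027     ]
(290, 204) [0.56926393 0.05781809 0.027     ]
(204, 105) [0.5012635  0.16359667 0.058     ]
(210, 208) [0.49135403 0.07008092 0.058     ]
(207, 157) [0.49645668 0.11848923 0.058     ]
```

View pics/w2c.png

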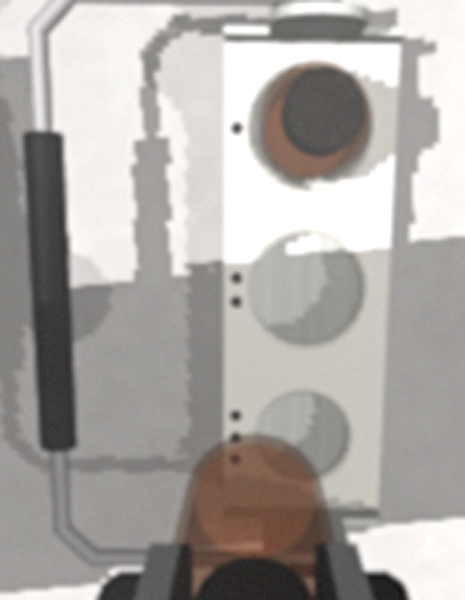

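```bash
python3 - <<'E'
from h import *
print(arm.observe()['ee_pos'])
im=arm.capture('wrist');old=cv2.imread('pics/w2.png')
f=lambda i:np.float32(cv2.cvtColor(i[70:200,190:345],6))
print(cv2.phaseCorrelate(f(old),f(im)))
for uv in [(292,156.3),(291.3,205),(293.7,100.7)]: print(ray('wrist',uv,.027))
E
```

```text
[0.55423038 0.07342938 0.18934228]
((0.007051838748438399, -0.6607355738220946), 0.397320880095164)
[0.57599297 0.10795186 0.027     ]
[0.57064539 0.05667245 0.027     ]
[0.58244373 0.16132532 0.027     ]
```

```bash
python3 - <<'E'
from h import *
print(arm.observe()['ee_pos'])
im=arm.capture('wrist');old=cv2.imread('pics/w2.png')
t=old[80:190,255:335]
m=cv2.matchTemplate(im,t,cv2.TM_CCOEFF_NORMED);_,v,_,l=cv2.minMaxLoc(m);
a=m[l[1]-1:l[1]+2,l[0]];b=m[l[1],l[0]-1:l[0]+2];q=lambda p:(p[0]-p[2])/(2*(p[0]-2*p[1]+p[2]))
s=np.array([l[0]-255+q(b),l[1]-80+q(a)]);print(s,v)
for uv in [(292,156.3),(291.3,205),(293.7,100.7)]: print(ray('wrist',s+uv,.027))
for d in arm.place_of('wrist','pocket_2')[:3]+arm.place_of('wrist','carrier')[:1]:print(d['p'],ray('wrist',d['point'],.006))
E
```

```text
[0.55428233 0.07353201 0.18933802]
[ 0.1062937 -2.798861 ] 0.9853515028953552
[0.57642576 0.11089047 0.027     ]
[0.57111639 0.05986153 0.027     ]
[0.58283603 0.16401562 0.027     ]
0.66 [0.57495822 0.106963   0.006     ]
0.6 [0.58263    0.16250268 0.006     ]
0.59 [0.57280342 0.06323658 0.006     ]
0.62 [0.57570972 0.11402833 0.006     ]
```

```bash
python3 -c "
from h import *
print(to([.575,.111,.1],84))"
```

```text
[39.  16.6 89.4  0. ]
```

>>> servo_tool --deltas '[[[0,20,8,0,0],[0,39,17,10,0],[0,39,17,45,0],[0,39,17,75,0],[0,39,17,89,0],[0,39,17,89,0],[0,39,17,89,0]]]'

```text
time_s: 8.1
ee_pos: [0.5767, 0.1117, 0.1014]
orientation: [3.139, -0.0, 1.467]
wrist_force: [0.0, 1.1, -1.1]
finger_gap: 0.0208
gripper_force: 29.7
```

```bash
python3 - <<'E'
from h import *
print(arm.observe()['ee_pos'],arm.observe()['orientation'],arm.observe()['wrist_force'])
s=arm.capture('side');w=arm.capture('wrist')
a=cv2.resize(s[130:260,210:340],None,fx=3,fy=3,interpolation=cv2.INTER_CUBIC)
b=cv2.resize(w[100:320,180:380],(390,390),interpolation=cv2.INTER_CUBIC)
cv2.imwrite('pics/s3.png',np.hstack([a,b]))
E
```

```text
[0.57669129 0.11174977 0.10142836] [ 3.13945497e+00 -4.54696389e-04  1.46738253e+00] [ 0.04309942  1.0537075  -1.08140588]
```

View pics/s3.png

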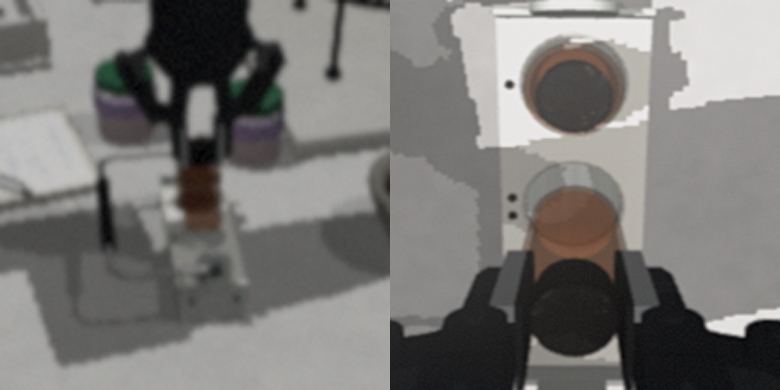

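The bottle hangs laterally centred over the pocket 2 bore, with the wrist-crop bore spanning x 523–623 and the bottle base 530–620. I'll check the fore-aft offset numerically.

```bash
python3 -c "
from h import *
print(arm.observe()['ee_pos'],ray('wrist',(273.8,215.6),.027),ray('wrist',(275,221),.041))"
```

```text
[0.576819   0.11156527 0.10185233] [0.5764079  0.11104792 0.027     ] [0.5772571  0.11106637 0.041     ]
```

>>> servo_tool --deltas '[[[0,0,0,8,0],[0,0,0,16,0],[0,0,0,24,0],[0,0,0,29,0],[0,0,0,33,0],[0,0,0,35,0],[0,0,0,35,0]]]'

```text
time_s: 9.07
ee_pos: [0.5758, 0.1117, 0.0669]
orientation: [3.141, -0.001, 1.467]
wrist_force: [-2.6, 0.8, 7.6]
finger_gap: 0.0214
gripper_force: 30.5
```

>>> servo_tool --deltas '[[[0.6,0,0,0,0],[0.6,0,0,0,0],[0.6,0,0,0,0],[0.6,0,0,-20,0],[0.6,0,0,-60,0],[0.6,0,0,-110,0],[0.6,-40,-20,-110,0],[0.6,-80,-35,-110,0],[0.6,-80,-35,-110,0]]]'

```text
time_s: 10.2
ee_pos: [0.5308, 0.0337, 0.1751]
orientation: [-3.14, 0.001, 1.464]
wrist_force: [0.5, -0.2, 0.2]
finger_gap: 0.051
gripper_force: 0.0
```

```bash
python3 - <<'E'
from h import *
r=lambda v:np.round(v,4)
s=arm.capture('side');w=arm.capture('wrist')
a=cv2.resize(s[130:260,210:340],None,fx=3,fy=3,interpolation=cv2.INTER_CUBIC)
b=cv2.resize(w[20:240,180:380],(390,390),interpolation=cv2.INTER_CUBIC)
cv2.imwrite('pics/s4.png',np.hstack([a,b]))
for z,l in [(.047,'blank_bottle_center'),(.047,'standard_bottle_center'),(.006,'pocket_2')]:
  for d in arm.place_of('wrist',l)[:3]:print(l,d['point'],d['p'],r(ray('wrist',d['point'],z)))
print(arm.observe()['ee_pos'],to([.444,-.324,.15],84))
E
```

```text
blank_bottle_center [318.2, 43.1] 0.62 [0.5824 0.1637 0.047 ]
standard_bottle_center [315.1, 111.5] 0.75 [0.5763 0.1104 0.047 ]
pocket_2 [312.8, 53.4] 0.88 [0.5832 0.1654 0.006 ]
pocket_2 [307.9, 113.1] 0.67 [0.5746 0.1113 0.006 ]
pocket_2 [311.9, 161.8] 0.63 [0.5752 0.0621 0.006 ]
[0.53286015 0.03606653 0.17518872] [-3.673e+02 -5.140e+01  2.520e+01  1.000e-01]
```

View pics/s4.png

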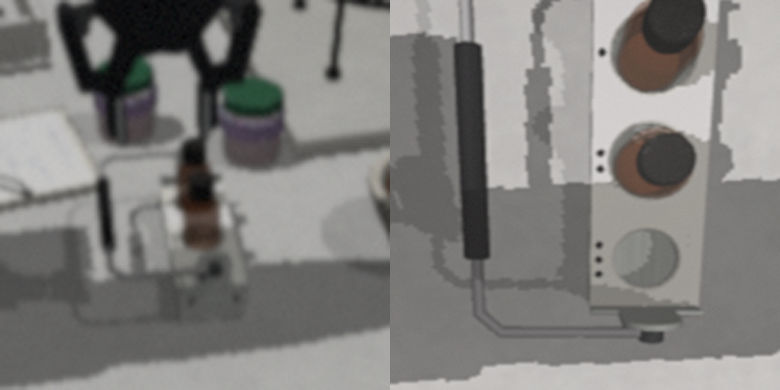

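The standard stands in pocket 2 (two dots) next to the blank. Pocket 3 is empty at about (645,257) in the crop, and the carrier has not moved. Next is the vial.

>>> servo_tool --deltas '[[[0.6,-45,-6,0,0],[0.6,-95,-13,0,0],[0.6,-145,-20,0,0],[0.6,-195,-27,0,0],[0.6,-245,-34,0,0],[0.6,-295,-41,0,0],[0.6,-335,-47,0,0],[0.6,-367,-51,15,0],[0.6,-367,-51,25,0],[0.6,-367,-51,25,0]]]'

```text
time_s: 11.7
ee_pos: [0.4434, -0.3228, 0.149]
orientation: [-3.139, -0.002, 1.468]
wrist_force: [0.1, 0.4, 0.1]
finger_gap: 0.0514
gripper_force: 0.0
```

>>> servo_tool --deltas '[[[0.6,0,0,0,0],[0.6,0,0,0,0]]]'

```text
time_s: 11.95
ee_pos: [0.4443, -0.3236, 0.1509]
orientation: [3.141, 0.0, 1.469]
wrist_force: [0.6, 0.8, 0.0]
finger_gap: 0.0515
gripper_force: 0.0
```

```bash
python3 - <<'E'
from h import *
w=arm.capture('wrist');cv2.imwrite('pics/w5.png',w)
print(arm.observe()['ee_pos'])
for d in arm.place_of('wrist','sample_vial_center')[:3]:print(d['point'],d['p'],ray('wrist',d['point'],.027))
a=P('wrist')@[.444,-.324,.054,1];print(a[:2]/a[2])
for d in arm.masks_of('wrist','sample_vial_center')[:2]:
    v,u=np.nonzero(d['region']);print(d['p'],u.min(),u.max(),v.min(),v.max())
E
```

```text
[ 0.44428074 -0.32379282  0.15093543]
[273.9, 201.5] 0.63 [ 0.44356921 -0.32552677  0.027     ]
[274.22738687 207.45105403]
0.79 261 290 184 222
```

View pics/w5.png

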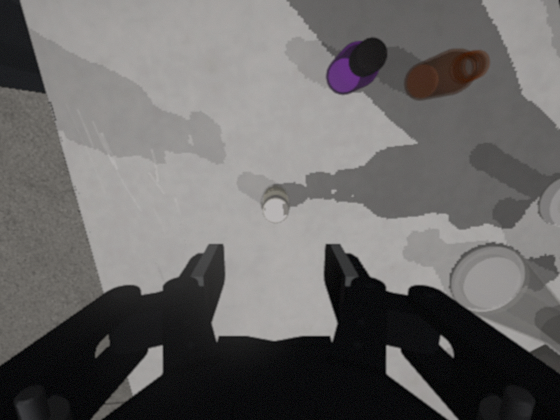

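The wrist view shows the vial's white cap at (275,210), about 2 mm nearer to me than predicted, and nothing close to it.

>>> servo_tool --deltas '[[[0.6,-2,0,40,0],[0.6,-2,0,80,0],[0.6,-2,0,105,0],[0.6,-2,0,112,0],[0.6,-2,0,112,0],[0,-2,0,112,0],[0,-2,0,112,0],[0,-2,0,112,0],[0,-2,0,112,0]]]' --newtons 25

```text
time_s: 13.22
ee_pos: [0.4446, -0.3273, 0.0398]
orientation: [3.139, 0.002, 1.467]
wrist_force: [0.5, 0.8, 6.5]
finger_gap: 0.0211
gripper_force: 25.0
```

>>> servo_tool --deltas '[[[0,0,0,-20,0],[0,0,0,-65,0],[0,0,0,-115,0],[0,40,8,-135,0],[0,90,19,-135,0],[0,140,30,-135,0],[0,190,41,-135,0],[0,240,52,-135,0],[0,290,64,-135,0],[0,330,72,-135,0]]]'

```text
time_s: 14.48
ee_pos: [0.5493, -0.0035, 0.1731]
orientation: [-3.141, -0.0, 1.468]
wrist_force: [0.6, -0.9, 0.3]
finger_gap: 0.0214
gripper_force: 24.6
```

>>> servo_tool --deltas '[[[0,20,6,0,0],[0,20,6,0,0],[0,20,6,0,0]]]'

```text
time_s: 14.85
ee_pos: [0.5569, 0.0129, 0.1731]
orientation: [-3.141, 0.001, 1.466]
wrist_force: [0.5, -0.9, -0.3]
finger_gap: 0.0212
gripper_force: 24.6
```

```bash
python3 - <<'E'
from h import *
w=arm.capture('wrist');cv2.imwrite('pics/w6.png',w)
print(arm.observe()['ee_pos'],to([.571,.060,.085],84))
for l,z in [('standard_bottle_center',.047),('pocket_2',.006),('sample_vial_center',.16)]:
  for d in arm.place_of('wrist',l)[:3]:print(l,d['point'],d['p'],np.round(ray('wrist',d['point'],z),4))
E
```

```text
[0.55688191 0.01268855 0.17316991] [48.5  9.1 88.2 -0. ]
pocket_2 [284.9, 146.7] 0.67 [0.5724 0.0571 0.006 ]
sample_vial_center [274.3, 245.7] 0.81 [0.5568 0.0127 0.16  ]
```

>>> servo_tool --deltas '[[[0,25,5,0,0],[0,49,9,10,0],[0,49,9,45,0],[0,49,9,75,0],[0,49,9,88,0],[0,49,9,88,0],[0,49,9,88,0],[0,49,9,88,0]]]'

```text
time_s: 16.05
ee_pos: [0.5726, 0.0615, 0.0868]
orientation: [3.139, -0.0, 1.467]
wrist_force: [0.1, 0.4, -0.5]
finger_gap: 0.0213
gripper_force: 24.6
```

```bash
python3 - <<'E'
from h import *
w=arm.capture('wrist');o=arm.observe();print(o['ee_pos'],o['wrist_force'])
for p in [(.571,.060,.027),(*o['ee_pos'][:2],.046)]:
  a=P('wrist')@[*p,1];print(a[:2]/a[2])
cv2.imwrite('pics/w7.png',cv2.resize(w[110:310,175:375],(600,600),interpolation=cv2.INTER_CUBIC))
E
```

```text
[0.57236101 0.06148194 0.08661999] [0.57513539 0.08625106 0.56083463]
[272.74804275 223.02903969]
[274.51089443 229.68439973]
```

View pics/w7.png

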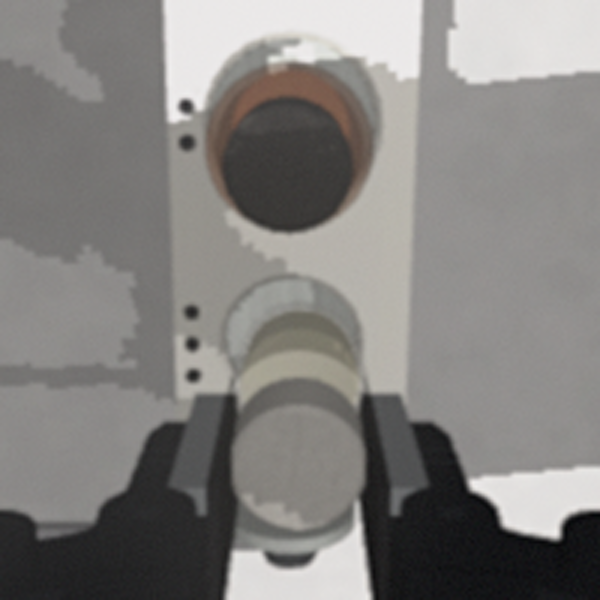

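```bash
python3 - <<'E'
from h import *
o=arm.observe();x,y,z=o['ee_pos'];M=P('wrist')
def circ(c,r):
  t=np.linspace(0,6.28,60);q=M@np.array([c[0]+r*np.cos(t),c[1]+r*np.sin(t),c[2]+0*t,1+0*t]);u=(q[:2]/q[2]).T
  u=(u-[175,110])*3;print(np.round([*u.min(0),*u.max(0)]))
circ((x,y,z-.0395),.0135)   # vial base
circ((x,y,z-.0395+.036),.0135)
circ((x,y,z-.0395+.054),.011)
circ((.571,.060,.027),.016);circ((.5705,.059,.027),.016);circ((.571,.060,.027),.0175)
E
```

```text
[237. 301. 360. 418.]
[224. 357. 375. 496.]
[231. 410. 369. 536.]
[227. 275. 360. 401.]
[225. 279. 358. 405.]
[221. 268. 366. 407.]
```

The vial hangs over the pocket 3 bore but about 2 mm too far in +x and +y: the bore centre is near x=292 in the crop and the vial base near x=299. I'll correct while lowering, and check for contact at the rim.

>>> servo_tool --deltas '[[[0,-2,-1.6,0,0],[0,-2,-1.6,8,0],[0,-2,-1.6,14,0],[0,-2,-1.6,20,0],[0,-2,-1.6,25,0],[0,-2,-1.6,29,0],[0,-2,-1.6,29,0]]]'

```text
time_s: 16.98
ee_pos: [0.5692, 0.0598, 0.0559]
orientation: [-3.141, 0.0, 1.467]
wrist_force: [-0.1, 0.5, 0.3]
finger_gap: 0.0212
gripper_force: 24.6
```

>>> servo_tool --deltas '[[[0,0,0,4,0],[0,0,0,7,0],[0,0,0,10,0],[0,0,0,10,0]]]'

```text
time_s: 17.48
ee_pos: [0.5694, 0.0597, 0.0461]
orientation: [-3.141, 0.0, 1.467]
wrist_force: [-0.5, -0.1, -0.1]
finger_gap: 0.0209
gripper_force: 24.7
```

>>> servo_tool --deltas '[[[0,0,0,1,0],[0,0,0,1,0]]]'

```text
time_s: 17.73
ee_pos: [0.5697, 0.0598, 0.0458]
orientation: [3.141, -0.0, 1.467]
wrist_force: [-0.5, -0.1, 2.9]
finger_gap: 0.0213
gripper_force: 24.9
```

>>> servo_tool --deltas '[[[0.5,0,0,0,0],[0.5,0,0,0,0],[0.5,0,0,0,0],[0.5,0,0,-20,0],[0.5,0,0,-60,0],[0.5,0,0,-105,0],[0.5,25,-40,-105,0],[0.5,50,-79,-105,0],[0.5,50,-79,-105,0],[0.5,50,-79,-105,0]]]'

```text
time_s: 18.98
ee_pos: [0.4965, 0.1177, 0.1505]
orientation: [3.141, 0.0, 1.468]
wrist_force: [0.7, -0.3, 0.6]
finger_gap: 0.0424
gripper_force: 0.0
```

```bash
python3 - <<'E'
from h import *
w=arm.capture('wrist');s=arm.capture('side');print(arm.observe()['ee_pos'],arm.observe()['finger_gap'])
for l,z in [('handle_grip',.058),('carrier',0),('standard_bottle_center',.047),('sample_vial_center',.033)]:
  for d in arm.place_of('wrist',l)[:2]:print(l,np.round(d['point']),d['p'],np.round(ray('wrist',d['point'],z),4))
d=max(arm.masks_of('wrist','handle_grip'),key=lambda d:d['p']);v,u=np.nonzero(d['region']);print(u.min(),u.max(),v.min(),v.max())
a=cv2.resize(s[130:260,210:340],None,fx=3,fy=3,interpolation=cv2.INTER_CUBIC)
cv2.imwrite('pics/s8.png',np.hstack([a,cv2.resize(w[:,100:460],(390,390*420//360))[:390]]))
E
```

```text
[0.49716201 0.11727002 0.15046994] 0.04327144472863769
handle_grip [275. 208.] 0.69 [0.4978 0.118  0.058 ]
carrier [353. 192.] 0.87 [0.5769 0.1107 0.    ]
standard_bottle_center [364. 205.] 0.68 [0.574  0.1091 0.047 ]
sample_vial_center [355. 253.] 0.69 [0.568  0.0593 0.033 ]
267 391 91 303
```

View pics/s8.png

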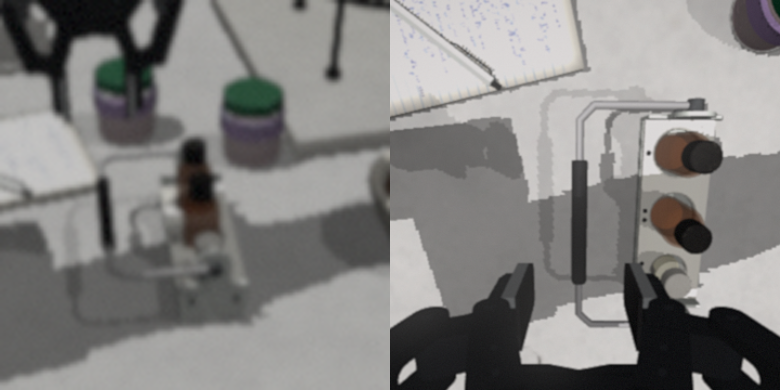

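All three now stand in their pockets, with the vial in the right one. The grip sleeve is centred under the fingers at full-image (275,205). Next I lower onto the sleeve and close.

>>> servo_tool --deltas '[[[0.5,2,0,40,0],[0.5,2,0,75,0],[0.5,2,0,100,0],[0.5,2,0,111,0],[0.5,2,0,111,0],[0,2,0,111,0],[0,2,0,111,0],[0,2,0,111,0],[0,2,0,111,0],[0,2,0,111,0]]]' --newtons 60

```text
time_s: 20.58
ee_pos: [0.4964, 0.1198, 0.0396]
orientation: [3.141, -0.0, 1.467]
wrist_force: [-1.2, 0.5, 2.4]
finger_gap: 0.0098
gripper_force: 58.5
```

>>> servo_tool --deltas '[[[0,0.2,0,-6,0],[0,1,0,-12.5,0],[0,1,0,-12.5,0]]]'

```text
time_s: 20.95
ee_pos: [0.4973, 0.1201, 0.0526]
orientation: [3.14, 0.001, 1.467]
wrist_force: [2.1, -1.6, -0.6]
finger_gap: 0.0104
gripper_force: 58.5
```

>>> servo_tool --deltas '[[[0,-1,2,-6,0],[0,-1,4,-12,0],[0,-1,6,-18,0],[0,-1,8.7,-24,0],[0,-1,12,-29.5,0],[0,-1,15.3,-34.5,0],[0,-1,19,-39.5,0],[0,-1,23.4,-44,0],[0,-1,28,-48,0],[0,-1,33,-52,0]]]'

```text
time_s: 22.2
ee_pos: [0.5288, 0.1163, 0.1041]
orientation: [-3.14, -0.0, 1.467]
wrist_force: [-1.9, 2.3, 2.6]
finger_gap: 0.0099
gripper_force: 59.0
```

>>> servo_tool --deltas '[[[0,0,5.2,-3.7,0],[0,0,10.7,-6.8,0],[0,0,16.4,-9.4,0],[0,0,22.3,-11.6,0],[0,0,28.3,-13.2,0],[0,0,34.5,-14.4,0],[0,0,40.7,-15.1,0],[0,0,47,-15.3,0],[0,0,47,-15.3,0]]]'

```text
time_s: 23.32
ee_pos: [0.5786, 0.1109, 0.1205]
orientation: [3.137, 0.0, 1.467]
wrist_force: [0.1, -0.3, 6.5]
finger_gap: 0.01
gripper_force: 59.3
```

```bash
python3 - <<'E'
from h import *
s=arm.capture('side');t=arm.capture('top');print(arm.observe()['ee_pos'],arm.observe()['wrist_force'])
for c in['side','top']:
 for l in ['carrier']:
  for d in arm.place_of(c,l)[:1]:print(c,l,np.round(d['point']),d['p'],np.round(ray(c,d['point'],0),4))
a=cv2.resize(s[130:260,210:340],None,fx=3,fy=3,interpolation=cv2.INTER_CUBIC)
b=cv2.resize(t[150:280,175:305],None,fx=3,fy=3,interpolation=cv2.INTER_CUBIC)
cv2.imwrite('pics/s9.png',np.hstack([a,b]))
E
```

```text
[0.57815289 0.11097    0.12050519] [0.75068848 0.46327696 6.61129481]
side carrier [277. 215.] 0.89 [0.5778 0.1201 0.    ]
top carrier [238. 211.] 0.59 [0.5802 0.1178 0.    ]
```

View pics/s9.png

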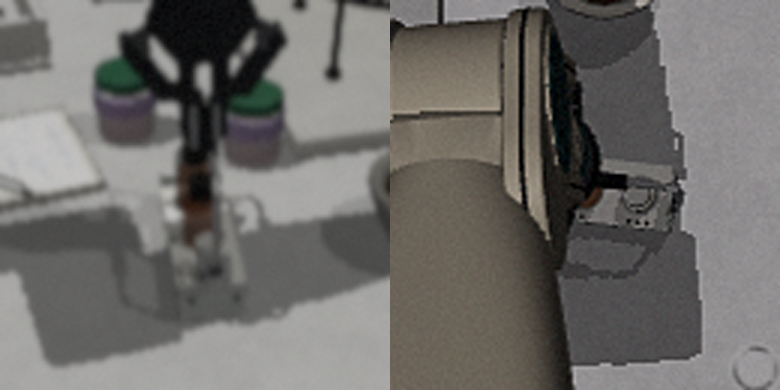

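The handle stands upright in the gripper (side crop, about (195,120)), with the three pieces in place and the carrier on the worktop. I'll start the lift gently.

>>> servo_tool --deltas '[[[0,0,0,-1,0],[0,0,0,-2,0],[0,0,0,-4,0],[0,0,0,-7,0],[0,0,0,-11,0],[0,0,0,-15,0],[0,0,0,-20,0],[0,0,0,-24,0],[0,0,0,-27,0],[0,0,0,-28,0]]]' --newtons 80

```text
time_s: 24.78
ee_pos: [0.576, 0.1114, 0.1474]
orientation: [3.141, -0.0, 1.467]
wrist_force: [0.9, 0.8, -6.7]
finger_gap: 0.0093
gripper_force: 77.9
```

>>> servo_tool --deltas '[[[0,0,0,-3,0],[0,0,0,-10,0],[0,0,0,-20,0],[0,0,0,-30,0],[0,0,0,-40,0],[0,0,0,-50,0],[0,0,0,-60,0],[0,0,0,-68,0],[0,0,0,-72,0],[0,0,0,-73,0]]]'

```text
time_s: 26.02
ee_pos: [0.5759, 0.1114, 0.2203]
orientation: [3.141, -0.0, 1.467]
wrist_force: [0.4, -0.4, -5.6]
finger_gap: 0.0093
gripper_force: 78.0
```

>>> servo_tool --deltas '[[[0,0,0,0,0],[0,0,0,0,0],[0,0,0,0,0],[0,0,0,0,0],[0,0,0,0,0],[0,0,0,0,0],[0,0,0,0,0],[0,0,0,0,0],[0,0,0,0,0],[0,0,0,0,0]]]'

```text
time_s: 27.28
ee_pos: [0.5759, 0.1114, 0.2201]
orientation: [-3.142, -0.0, 1.467]
wrist_force: [0.2, 0.1, -5.6]
finger_gap: 0.0092
gripper_force: 78.0
```

```bash
python3 - <<'E'
from h import *
s=arm.capture('side');w=arm.capture('wrist');o=arm.observe();print(o['ee_pos'],o['wrist_force'],o['torque'],o['finger_gap'])
a=cv2.resize(s[100:230,210:340],None,fx=3,fy=3,interpolation=cv2.INTER_CUBIC)
b=cv2.resize(w[60:320,150:410],(390,390),interpolation=cv2.INTER_CUBIC)
cv2.imwrite('pics/s10.png',np.hstack([a,b]))
a,b=[[max(arm.place_of(c,'carrier'),key=lambda d:d['p'])['point']] for c in('side','wrist')]
print(tri(a[0],b[0],'side','wrist'))
E
```

```text
[0.57584851 0.11137525 0.22009911] [ 0.04705955 -0.11833329 -5.36798089] [-0.00403522  0.02176064 -0.02695552] 0.009437480052842572
[0.57518354 0.11021383 0.09865723]
```

View pics/s10.png

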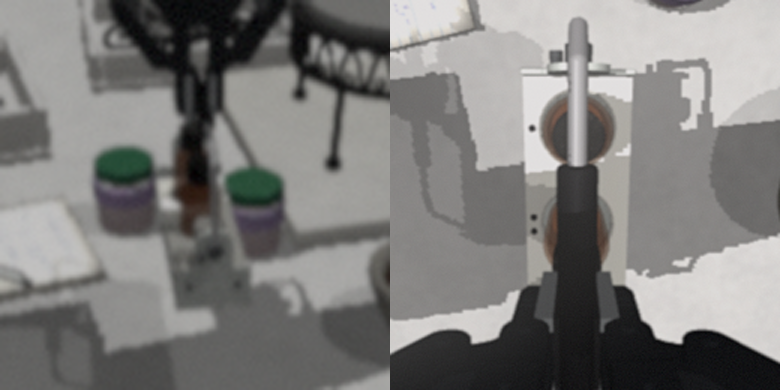

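The carrier hangs level about 99 mm up. The handle is gripped mid-length, both bottles show at (575,130) and (578,235), and the force is steady at 5.4–5.6 N.

```bash
python3 -c "
from rig import arm
print(arm.hand_in())"
```

```text
the job is handed in; nothing more can be done
None
```

The job is handed in: the standard and then the vial were loaded, and the gripper is holding the carrier by its upright handle about 10 cm up, level and still; the vial was last seen seated before the lift, as the gripper hid it in the final picture.

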